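# Put the hole saws back in their storage tiles by size

## Task

Put the four red hole saws away: carry each one from the yellow mat to the grey storage tile whose round recess is made for its size, and leave it there upright, teeth down, flat on the recess floor. Set them down gently, because the carbide teeth chip if a saw is dropped, and leave the wax tin and the wooden disc where they are.

Things in the scene. Friction and masses are not known exactly. Their poses are not given: they have to be found in the camera images.
- saw25: red hole saw, the smallest of four: a plain cylinder 25 mm in diameter and 45 mm high, about 60 g, standing teeth down on the yellow mat, grey cap with dark middle hole up. Origin: centre of the underside (teeth tips), z up its axis; its turn about z is random and does not matter. Grip it across the diameter from above, on its upper 26 mm.
- saw38: red hole saw, the second smallest of four: a plain cylinder 38 mm in diameter and 45 mm high, about 100 g, standing teeth down on the yellow mat, grey cap with dark middle hole up. Origin: centre of the underside (teeth tips), z up its axis; its turn about z is random and does not matter. Grip it across the diameter from above, on its upper 26 mm.
- saw51: red hole saw, the second largest of four: a plain cylinder 51 mm in diameter and 45 mm high, about 150 g, standing teeth down on the yellow mat, grey cap with dark middle hole up. Origin: centre of the underside (teeth tips), z up its axis; its turn about z is random and does not matter. Grip it across the diameter from above, on its upper 26 mm.
- saw64: red hole saw, the largest of four: a plain cylinder 64 mm in diameter and 45 mm high, about 200 g, standing teeth down on the yellow mat, grey cap with dark middle hole up. Origin: centre of the underside (teeth tips), z up its axis; its turn about z is random and does not matter. Grip it across the diameter from above, on its upper 26 mm.
- tile25: place of the 25 mm saw: fixed grey tile, 98 x 98 x 16 mm, in its middle a round black-floored recess 37 mm wide (saw + 12), 10 mm deep, upright walls. Origin: centre of the underside, z up, x and y along its sides; recess on the origin, its floor at z = 6 mm. The four tiles lie 2 x 2 at 100 mm pitch, same yaw, on a 5 mm black base plate on the bench; which lies where changes.
- tile38: place of the 38 mm saw: fixed grey tile, 98 x 98 x 16 mm, in its middle a round black-floored recess 50 mm wide (saw + 12), 10 mm deep, upright walls. Origin: centre of the underside, z up, x and y along its sides; recess on the origin, its floor at z = 6 mm. The four tiles lie 2 x 2 at 100 mm pitch, same yaw, on a 5 mm black base plate on the bench; which lies where changes.
- tile51: place of the 51 mm saw: fixed grey tile, 98 x 98 x 16 mm, in its middle a round black-floored recess 63 mm wide (saw + 12), 10 mm deep, upright walls. Origin: centre of the underside, z up, x and y along its sides; recess on the origin, its floor at z = 6 mm. The four tiles lie 2 x 2 at 100 mm pitch, same yaw, on a 5 mm black base plate on the bench; which lies where changes.
- tile64: place of the 64 mm saw: fixed grey tile, 98 x 98 x 16 mm, in its middle a round black-floored recess 76 mm wide (saw + 12), 10 mm deep, upright walls. Origin: centre of the underside, z up, x and y along its sides; recess on the origin, its floor at z = 6 mm. The four tiles lie 2 x 2 at 100 mm pitch, same yaw, on a 5 mm black base plate on the bench; which lies where changes.
- wax_tin: tin of wax, cream with a dark green lid, 70 mm in diameter and 40 mm high, 250 g, loose, standing on the yellow mat among the saws; to be left alone. Origin: centre of the underside, z up.
- cut_disc: wooden disc cut out by a saw, 60 mm in diameter and 19 mm thick with a 6 mm hole in the middle, 40 g, loose, lying on the yellow mat among the saws; to be left alone. The mat is 3 mm thick; the six things on it stand about 110 mm apart from centre to centre (at least 90 mm). Origin: centre of the underside, z up.
Things that resemble listed ones, but are neither listed nor needed, are in the scene too. What is shaped like the saw38 but blue is not meant.

How it is judged:
At the end, for the whole second after the job is handed in: Each red saw stands in the recess of its own tile: axis within 8 mm of the recess's centre, underside no more than 3 mm above the recess floor, upright within 0.1 rad, released and at rest; the wax tin and the wooden disc are within 20 mm of where they were (horizontal distance between saw25 and tile25 below 0.008 m and z of saw25 in the frame of tile25 below 0.009 m and angle between each of saw25, saw38, saw51, saw64's own z axis and vertical below 0.1 rad and linear speed of each of saw25, saw38, saw51, saw64 below 0.02 m/s and horizontal distance between saw38 and tile38 below 0.008 m and z of saw38 in the frame of tile38 below 0.009 m and horizontal distance between saw51 and tile51 below 0.008 m and z of saw51 in the frame of tile51 below 0.009 m and horizontal distance between saw64 and tile64 below 0.008 m and z of saw64 in the frame of tile64 below 0.009 m and distance of each of wax_tin, cut_disc from where it was at the start of the episode below 0.02 m); the robot touches nothing.
It fails at once if the wax tin or the wooden disc is moved by more than 20 mm (distance of any of wax_tin, cut_disc from where it was at the start of the episode above 0.02 m).
It fails at once if the 25 mm saw is dropped (it falls free of the fingers faster than 0.5 m/s, that is from more than about 13 mm) (contact force between saw25 and the fingers below 0.05 N and linear speed of saw25 above 0.5 m/s).
It fails at once if the 38 mm saw is dropped (it falls free of the fingers faster than 0.5 m/s, that is from more than about 13 mm) (contact force between saw38 and the fingers below 0.05 N and linear speed of saw38 above 0.5 m/s).
It fails at once if the 51 mm saw is dropped (it falls free of the fingers faster than 0.5 m/s, that is from more than about 13 mm) (contact force between saw51 and the fingers below 0.05 N and linear speed of saw51 above 0.5 m/s).
It fails at once if the 64 mm saw is dropped (it falls free of the fingers faster than 0.5 m/s, that is from more than about 13 mm) (contact force between saw64 and the fingers below 0.05 N and linear speed of saw64 above 0.5 m/s).
It also fails if it takes over 99 s, if anything falls off the work surface, if the arm or the gripper's body presses on something with over 40 N, if the wrist force passes 120 N, or if a joint passes its speed limit or range.

## Robot

A 6-joint arm with a two-finger parallel gripper is mounted at the origin on the work surface. World frame = base frame: x ahead of the robot, y to its left, z up, the work surface at z = 0. Lengths are in m, angles in rad, forces in N, time in s.
With the tool pointing down it reaches from about 0.275 to 0.75 m from the base axis. Payload 10.2 kg.
Tool frame: the origin (TCP) lies on the centre line of the jaws, within the pads' length; the fingertips stand 25 mm ahead of it and the grasp point (between the pads) lies 6 mm ahead of it; z points along the fingers, y is the line along which they close (so a half turn about z gives the same grasp; the last joint's range is limited). The gripper opens to 85 mm and grips with 20 to 120 N. Pads are 22 mm wide; open, the fingers measure 114 mm over their backs; the gripper's body (76 mm by 85 mm) begins 54 mm behind the grasp point. The pads swing forward as they close: fully open they stand 13 mm farther back than shut.
Start: joints at [0.997, 0.313, 1.498, -0, 1.331, -0.223], TCP at [0.18, 0.493, 0.256] pointing down, gripper open.
Joint ranges: [-2.94, 2.94], [-0.97, 2.17], [0.19, 2.56], [-1.23, 4.37], [0.02, 3.11], [-2.88, 2.88]. Speed limits (rad/s): [2.39, 2.39, 3.01, 3.14, 3.14, 3.14].

## Interface

Orientations are given as a 3x3 rotation matrix whose columns are the frame's x, y, z axes.
In Python, from rig import sensors, eyes, order gives the robot as it stands.
- The arm moves only by the shell command python3 -m crank 'ROWS'. ROWS is JSON, a list that holds one entry, the list of rows, each a list of 7 numbers: the closure, from -1 (fully open) to 1 (shut), then the shift along the tool's x, y, z in mm, then the turn, a rotation vector about the tool's x, y, z in rad. In form: [[[fingers, x, y, z, ax, ay, az], ...]]. A call has exactly 10 rows; each row shifts and turns the commanded pose from where the row before left it, along the tool's axes as they then stand; what a row does not reach is not made up. A row lasts 1/12 s, in which the tool goes at most 41.7 mm and 7.16 degrees, less where a joint would pass 70% of its speed; a pose out of reach is approached as far as the arm can. A call with a gripper value outside its range is refused whole. The fingers move at their own pace and stop on an object; the grip force is fixed at half the most. Time passes only in rows, so rows that do not move let the fingers close, or fill a call up. It gives the time, the measured TCP pose, the force, the opening and the grip force at its end, in the units of the state.
- sensors.state(): the state, without advancing time (a new reading comes with each control period).
- eyes.camera(name): name is "side" or "top"; returns a dict with "image" (400x640x3 uint8, blue, green, red), "vfov" (degrees; the focal length in pixels is half the picture's height over the tangent of half this angle, whatever the lens; pixels are square), "cx", "cy" (the principal point, pixels), "distortion" ([k1, k2, p1, p2, k3] as OpenCV has them; the pictures are not rectified), "R" (3x3) and "t" (3): a world point X has camera coordinates R X + t. Camera axes: x right, y down, z forward; pixel columns grow to the right and rows downward; lengths in m; the calibration is good to about 2 mm. A picture is of the moment at which its call begins. There is no depth.
- order.close_job(): hands the job in; it is judged then, once.
The state is a dict: "t": time; "joint_positions": joint angles; "qd": joint speeds; "effort": joint torques, N m; "eef_pos": TCP position; "tool_rot": TCP orientation; "ft_force": force on the tool from outside, world axes, zero at the start; "ft_torque": the same for the moment, N m; "opening": finger opening in m; "gripper_force": force on a finger pad.
Only numpy, scipy, OpenCV 4.12 (cv2) and the standard library are available. Lean on these libraries where they do the work, as an engineer would, in place of code of your own. Each camera call takes 0.05 s, during which the arm holds its last target. There are 200 camera calls.

## Working session

There is one attempt and no reset: what is moved stays moved. The work goes in short steps, Python scripts to look and compute and a shell command to move; the robot and the scene stay as the last step left them, time stands still between calls to the robot, and variables do not carry over. Pictures are saved under pics/ and viewed, at most 14 in all, crops included, and the job is handed in when it is done.

```bash
ls; mkdir -p pics; python3 - <<'E'
from rig import sensors, eyes
import cv2,json,numpy as np,pickle
d={}
for n in("top","side"):
    c=eyes.camera(n); d[n]=c; cv2.imwrite(f"pics/{n}0.png",c["image"])
    print(n,{k:np.round(v,3).tolist() for k,v in c.items() if k!="image"})
pickle.dump(d,open("cams0.pkl","wb"))
s=sensors.state(); print({k:np.round(v,3).tolist() for k,v in s.items()})
E
```

```text
pics
top {'vfov': 43.068, 'cx': 312.371, 'cy': 199.602, 'distortion': [-0.016, 0.0, 0.0, 0.0, 0.0], 'R': [[0.027, -1.0, 0.005], [-0.997, -0.027, -0.074], [0.074, -0.003, -0.997]], 't': [-0.083, 0.577, 1.155]}
side {'vfov': 57.724, 'cx': 324.298, 'cy': 196.294, 'distortion': [-0.025, 0.0, 0.0, 0.0, 0.0], 'R': [[0.874, -0.486, -0.022], [-0.305, -0.511, -0.804], [0.379, 0.709, -0.595]], 't': [-0.514, 0.194, 0.718]}
{'t': 0.1, 'joint_positions': [0.997, 0.313, 1.498, -0.0, 1.331, -0.223], 'qd': [-0.0, -0.001, -0.002, 0.001, 0.001, 0.001], 'effort': [0.004, -41.29, -26.014, -0.0, 0.003, -0.0], 'eef_pos': [0.18, 0.493, 0.256], 'tool_rot': [[-0.939, 0.344, -0.001], [0.344, 0.939, -0.001], [0.0, -0.001, -1.0]], 'ft_force': [0.664, -0.046, -0.765], 'ft_torque': [-0.008, -0.049, -0.009], 'gripper_force': 0.0, 'opening': 0.085}
```

View pics/top0.png

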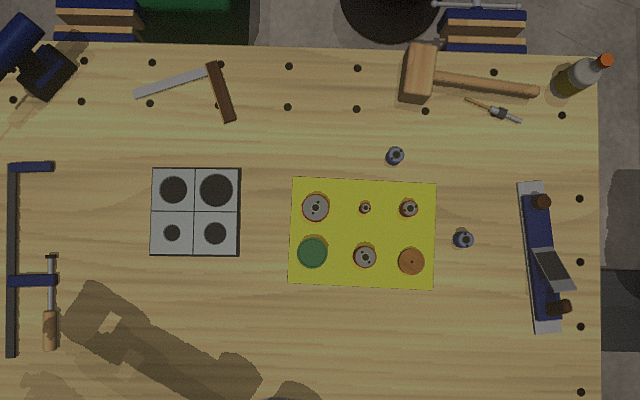

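View pics/side0.png

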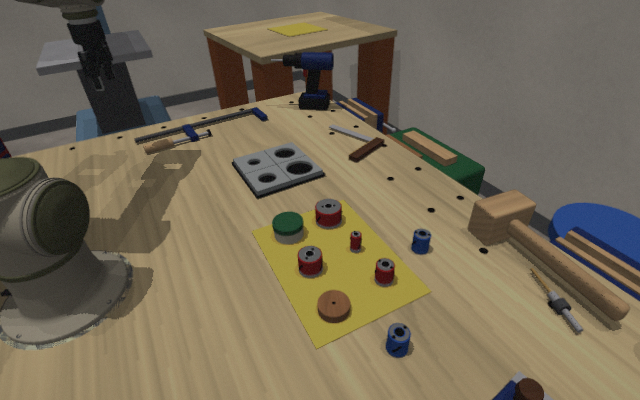

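The top view shows the saws at pixels (315,207) 64 mm, (365,208) 25 mm, (409,208) 38 mm and (365,256) 51 mm. The tin is at (312,253) and the disc at (411,261). The tile recesses are at (173,189), (216,190), (172,233) and (215,233), and the two blue decoys lie off the mat. The side view shows the same things from behind on the right, with no occlusion.

```bash
cat > h.py <<'E'
import cv2,numpy as np,pickle
from rig import eyes,sensors
def K(c):
    f=200/np.tan(np.radians(c["vfov"]/2)); return np.array([[f,0,c["cx"]],[0,f,c["cy"]],[0,0,1.]])
def und(c,p): return cv2.undistortPoints(np.float64(p).reshape(-1,1,2),K(c),np.float64(c["distortion"]))[:,0]
def plane(c,p,z):
    R,t=np.array(c["R"]),np.array(c["t"]); n=und(c,p); d=np.c_[n,np.ones(len(n))]@R; C=-R.T@t
    return C+d*((z-C[2])/d[:,2])[:,None]
def proj(c,X): 
    return cv2.projectPoints(np.float64(X).reshape(-1,3),cv2.Rodrigues(np.array(c["R"]))[0],np.array(c["t"]),K(c),np.float64(c["distortion"]))[0][:,0]
def tri(a,b,p,q):
    P=[np.c_[c["R"],c["t"]] for c in(a,b)]
    X=cv2.triangulatePoints(P[0],P[1],und(a,p).T,und(b,q).T); return (X[:3]/X[3]).T
def masks(c):
    h=cv2.cvtColor(c["image"],cv2.COLOR_BGR2HSV); H,S,V=cv2.split(h)
    red=((H<6)|(H>172))&(S>150)&(V>50)
    grey=(S<45)&(V>100)
    yel=(H>22)&(H<35)&(S>170)&(V>100)
    return [m.astype(np.uint8)*255 for m in(red,grey,yel)],h
def blobs(m,amin):
    n,l,s,ce=cv2.connectedComponentsWithStats(m); return [(s[i].tolist(),ce[i],(l==i).astype(np.uint8)) for i in range(1,n) if s[i,4]>=amin]
E
python3 - <<'E'
from h import *
d=pickle.load(open("cams0.pkl","rb"))
roi={"top":(130,150,450,310),"side":(225,135,440,345)}
for n,c in d.items():
    (red,grey,yel),h=masks(c); x0,y0,x1,y1=roi[n]
    w=np.zeros_like(red); w[y0:y1,x0:x1]=255
    for nm,m in(("red",red),("grey",grey),("yel",yel)):
        for s,ce,_ in blobs(m&w,25): print(n,nm,s,np.round(ce,1))
    im=c["image"][y0:y1,x0:x1]; cv2.imwrite(f"pics/{n}_crop.png",cv2.resize(im,None,fx=2.4,fy=2.4,interpolation=cv2.INTER_CUBIC))
E
```

```text
top grey [151, 169, 44, 42, 1127] [173.  189.5]
top grey [195, 169, 43, 42, 861] [215.6 189.6]
top grey [303, 195, 25, 25, 413] [315.1 207.1]
top grey [404, 202, 13, 13, 58] [408.7 208. ]
top grey [150, 211, 44, 43, 1539] [171.3 232.5]
top grey [193, 212, 44, 43, 1380] [214.7 232.9]
top grey [356, 248, 19, 19, 217] [364.9 256.6]
top yel [355, 241, 16, 8, 34] [361.9 244.2]
side red [316, 209, 25, 17, 276] [328.3 218. ]
side red [351, 235, 10, 14, 108] [355.  241.8]
side red [298, 256, 24, 19, 261] [310.1 266. ]
side red [376, 263, 18, 21, 219] [384.1 275.1]
side grey [354, 135, 20, 6, 57] [364.1 137. ]
side grey [431, 135, 9, 6, 30] [436.3 136.6]
side grey [234, 142, 88, 49, 1672] [272.4 165.4]
```

View pics/side_crop.png

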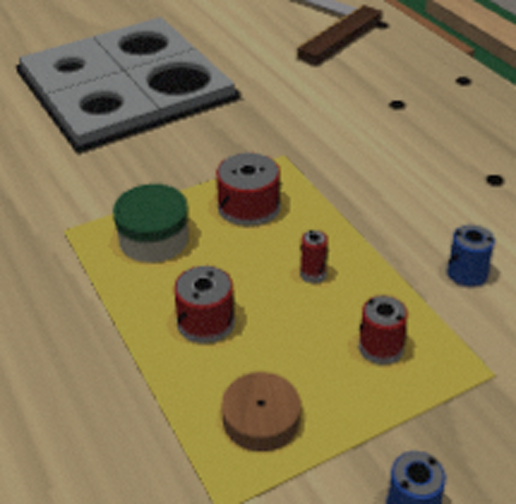

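View pics/top_crop.png

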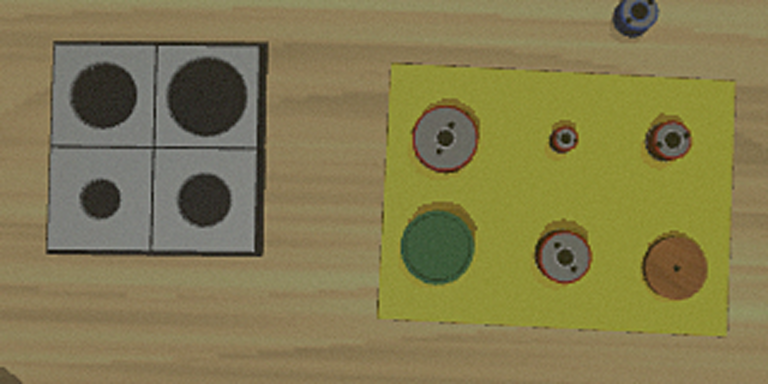

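The crops settle which tile is which. In the top view, tile51 is at the upper left (173,189), tile64 upper right (216,190), tile25 lower left (172,233) and tile38 lower right (215,233). The cap holes are visible in both views, for example saw64 at top (316,207) and side (328,206), so I triangulate those and the tile corners.

```bash
cat > m.py <<'E'
from h import *
d=pickle.load(open("cams0.pkl","rb")); T,S=d["top"],d["side"]
def dark(c,p,r):
    g=cv2.cvtColor(c["image"],cv2.COLOR_BGR2GRAY).astype(float); p=np.array(p,float)
    yy,xx=np.mgrid[0:400,0:640]
    for _ in range(6):
        m=np.hypot(xx-p[0],yy-p[1])<=r; th=np.percentile(g[m],60); w=np.clip(th-g,0,None)*m
        p=np.array([(w*xx).sum(),(w*yy).sum()])/w.sum()
    return p
seeds={"saw64":((315.8,207.5),(328.3,205.8),4,3.5),"saw25":((365.4,207.9),(355.8,234.2),2.5,2.5),"saw38":((410.4,208.8),(385,264.2),3.5,3.5),"saw51":((365.4,257.1),(310,253.8),4,3.5)}
for k,(a,b,r,q) in seeds.items():
    p,s=dark(T,a,r),dark(S,b,q); X=tri(T,S,p,s)[0]
    print(k,p.round(1),s.round(1),"X",X.round(4),"plane .048 top",plane(T,[p],.048)[0,:2].round(4),"side",plane(S,[s],.048)[0,:2].round(4))
# tiles: hull of the grey block, four corners
Q={}
for n,c,roi in(("T",T,(140,160,250,265)),("S",S,(228,138,330,198))):
    h=cv2.cvtColor(c["image"],cv2.COLOR_BGR2HSV); m=((h[...,1]<60)&(h[...,2]>80)).astype(np.uint8)
    w=np.zeros_like(m); w[roi[1]:roi[3],roi[0]:roi[2]]=1; m=cv2.morphologyEx(m*w,cv2.MORPH_CLOSE,np.ones((3,3)))
    m=max(blobs(m,200),key=lambda b:b[0][4])[2]
    hull=cv2.convexHull(max(cv2.findContours(m,0,2)[0],key=cv2.contourArea))
    Q[n]=cv2.approxPolyN(hull,4).reshape(-1,2).astype(float); print(n,Q[n].tolist())
    fill=cv2.fillConvexPoly(np.zeros_like(m),hull,1); holes=cv2.erode(fill,np.ones((3,3)))&(h[...,2]<75)
    Q[n+"h"]=[(b[1],b[0][4]) for b in blobs(holes.astype(np.uint8),20)]; print([(x.round(1).tolist(),a) for x,a in Q[n+"h"]])
cT=plane(T,Q["T"],.021); print("corners top",cT.round(4).tolist())
cS=plane(S,Q["S"],.021); print("corners side",cS.round(4).tolist())
# match by nearest on plane
idx=[int(np.argmin(np.hypot(*(cS[:,:2]-x[:2]).T))) for x in cT]
C=tri(T,S,Q["T"],Q["S"][idx]); print("tri",C.round(4).tolist(),"mean",C.mean(0).round(4))
hT=plane(T,[x for x,_ in Q["Th"]],.021); hS=plane(S,[x for x,_ in Q["Sh"]],.021)
for i,x in enumerate(hT):
    j=int(np.argmin(np.hypot(*(hS[:,:2]-x[:2]).T))); print("hole",Q["Th"][i][1],"top",x[:2].round(4),"side",hS[j,:2].round(4),"tri",tri(T,S,[Q["Th"][i][0]],[Q["Sh"][j][0]])[0].round(4))
E
python3 m.py
```

```text
saw64 [315.  207.5] [327.8 205.3] X [ 0.5587 -0.0733  0.0497] plane .048 top [ 0.559  -0.0735] side [ 0.5595 -0.0713]
saw25 [365.  207.5] [355.4 233.4] X [ 0.5615 -0.1867  0.0492] plane .048 top [ 0.5619 -0.187 ] side [ 0.5619 -0.1855]
saw38 [409.7 208.1] [385.  263.5] X [ 0.5632 -0.288   0.0497] plane .048 top [ 0.5634 -0.2884] side [ 0.5642 -0.2868]
saw51 [364.8 256.9] [309.  252.8] X [ 0.4503 -0.1883  0.0495] plane .048 top [ 0.4506 -0.1886] side [ 0.4506 -0.1868]
T [[237.0, 169.0], [236.0, 254.0], [149.0, 254.0], [152.0, 169.0]]
[([215.8, 190.0], 844), ([173.0, 189.5], 578), ([194.0, 196.5], 24), ([192.5, 211.0], 78), ([193.0, 232.5], 24), ([214.7, 233.0], 376), ([171.5, 232.5], 209)]
S [[324.0, 170.0], [257.0, 191.0], [232.0, 158.0], [292.0, 141.0]]
[([284.2, 152.7], 151), ([253.7, 161.7], 55), ([299.0, 167.5], 273), ([266.6, 177.7], 130)]
corners top [[0.6455, 0.1104, 0.021], [0.4484, 0.1053, 0.021], [0.4429, 0.3057, 0.021], [0.6402, 0.3086, 0.021]]
corners side [[0.6468, 0.1058, 0.021], [0.4466, 0.107, 0.021], [0.4421, 0.3083, 0.021], [0.6431, 0.3118, 0.021]]
tri [[0.6473, 0.1101, 0.0184], [0.4473, 0.1055, 0.0217], [0.4422, 0.3055, 0.0224], [0.6405, 0.3076, 0.0235]] mean [0.5443 0.2072 0.0215]
hole 844 top [0.595  0.1577] side [0.5919 0.1547] tri [0.5945 0.1586 0.0182]
hole 578 top [0.5935 0.2574] side [0.5904 0.2549] tri [0.5928 0.2584 0.0187]
hole 24 top [0.5785 0.2078] side [0.5904 0.2549] tri [0.5732 0.2017 0.0523]
hole 78 top [0.5447 0.2098] side [0.5904 0.2549] tri [0.5545 0.1963 0.0595]
hole 24 top [0.4951 0.2064] side [0.4911 0.2534] tri [0.4863 0.2026 0.0495]
hole 376 top [0.4954 0.1562] side [0.4921 0.1533] tri [0.4944 0.1571 0.0182]
hole 209 top [0.4938 0.2562] side [0.4911 0.2534] tri [0.493  0.2571 0.0185]
```

Heights from the two views agree with the text: caps at about 49.5 mm (48 given) and tile tops at about 21.5 mm (21 given). I'll square the gripper so the jaws close along world y, then go to saw64.

```bash
python3 -m crank '[[[-1,0,0,0,0,0,-0.117],[-1,0,0,0,0,0,-0.117],[-1,0,0,0,0,0,-0.117],[-1,-21,-31,0,0,0,0],[-1,-21,-31,0,0,0,0],[-1,-21,-31,0,0,0,0],[-1,-21,-31,0,0,0,0],[-1,-21,-31,0,0,0,0],[-1,-21,-31,0,0,0,0],[-1,-21,-31,0,0,0,0]]]'
python3 -m crank '[[[-1,-21,-31,0,0,0,0],[-1,-21,-31,0,0,0,0],[-1,-21,-31,0,0,0,0],[-1,-21,-31,0,0,0,0],[-1,-21,-31,0,0,0,0],[-1,-21,-31,0,0,0,0],[-1,-21,-31,0,0,0,0],[-1,-21,-31,0,0,0,0],[-1,-21,-31,0,0,0,0],[-1,-21,-31,0,0,0,0]]]'
python3 -c "
from rig import sensors;s=sensors.state();print(s['t'],s['eef_pos'],s['tool_rot'],s['joint_positions'])"
```

```text
t: 0.93
eef_pos: [0.3279, 0.2744, 0.2562]
tool_rot: [[-1.0, -0.0, -0.0], [-0.0, 1.0, -0.0], [0.0, -0.0, -1.0]]
ft_force: [0.8, 1.0, -0.1]
opening: 0.0856
gripper_force: 0.0
t: 1.77
eef_pos: [0.5381, -0.0357, 0.256]
tool_rot: [[-1.0, 0.0, -0.001], [0.0, 1.0, 0.0], [0.001, 0.0, -1.0]]
ft_force: [0.5, 0.5, 0.2]
opening: 0.0856
gripper_force: 0.0
1.7667 [ 0.53814026 -0.03567574  0.25595375] [[-9.99999802e-01  7.76214303e-05 -6.24693080e-04]
 [ 7.74781194e-05  9.99999971e-01  2.29431018e-04]
 [ 6.24710870e-04  2.29382573e-04 -9.99999779e-01]] [-2.83566083e-01  3.45074569e-01  1.45434480e+00  4.66992369e-05
  1.34283722e+00 -1.85429543e+00]
```

```bash
python3 -m crank '[[[-1,-10.5,-18.5,0,0,0,0],[-1,-10.5,-18.5,0,0,0,0],[-1,0,0,36,0,0,0],[-1,0,0,36,0,0,0],[-1,0,0,36,0,0,0],[-1,0,0,36,0,0,0],[-1,0,0,30,0,0,0],[-1,0,0,12,0,0,0],[-1,0,0,8,0,0,0],[-1,0,0,0,0,0,0]]]'
python3 - <<'E'
from h import *
c=eyes.camera("side"); im=c["image"][130:270,270:410]; cv2.imwrite("pics/s1.png",cv2.resize(im,None,fx=4,fy=4,interpolation=cv2.INTER_CUBIC))
p=sensors.state()["eef_pos"]; print(p,proj(c,[p,[p[0],p[1]-.0425,p[2]-.012],[p[0],p[1]+.0425,p[2]-.012]])-[270,130])
E
```

```text
t: 2.6
eef_pos: [0.5579, -0.0707, 0.0608]
tool_rot: [[-1.0, -0.0, -0.003], [-0.0, 1.0, 0.001], [0.003, 0.001, -1.0]]
ft_force: [-0.3, 1.0, 0.2]
opening: 0.0854
gripper_force: 0.0
[ 0.55856366 -0.07087287  0.06224881] [[57.31152675 70.49001379]
 [66.66369164 84.499928  ]
 [48.77225437 65.3295568 ]]
```

View pics/s1.png

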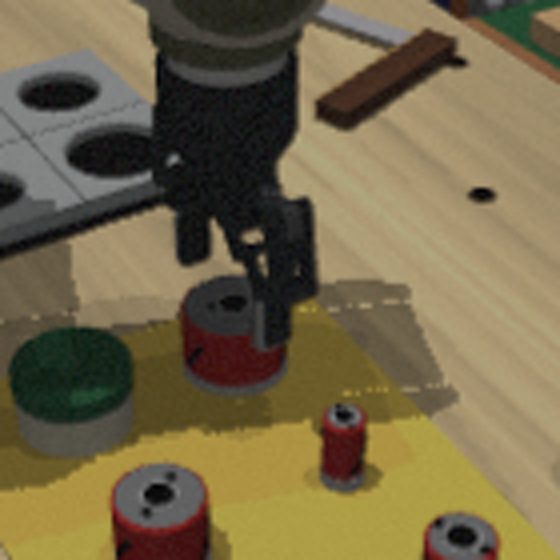

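The right fingertip at crop pixel (272,348) sits about 13 mm ahead of the TCP with the jaws open, straddling saw64 with room on both sides. So the 25 mm in the text is for shut jaws. I'll descend and grip.

```bash
python3 -m crank '[[[-1,0,-1,8,0,0,0],[-1,0,-1,8,0,0,0],[-1,0,0,6,0,0,0],[1,0,0,0,0,0,0],[1,0,0,0,0,0,0],[1,0,0,0,0,0,0],[1,0,0,0,0,0,0],[1,0,0,0,0,0,0],[1,0,0,0,0,0,0],[1,0,0,0,0,0,0]]]'
python3 -c "
from rig import sensors;s=sensors.state();print(s['t'],s['eef_pos'],s['opening'],s['gripper_force'])"
```

```text
t: 3.48
eef_pos: [0.5587, -0.0729, 0.0406]
tool_rot: [[-1.0, -0.0, 0.001], [-0.0, 1.0, -0.0], [-0.001, -0.0, -1.0]]
ft_force: [-0.3, 1.0, 1.9]
opening: 0.0626
gripper_force: 65.8
3.4833 [ 0.55873522 -0.0729197   0.04059105] 0.06259767235637516 65.76923131942749
```

```bash
python3 -m crank '[[[1,0,0,-10,0,0,0],[1,0,0,-30,0,0,0],[1,0,0,-30,0,0,0],[1,-5.1,33,0,0,0,0],[1,-5.1,33,0,0,0,0],[1,-5.1,33,0,0,0,0],[1,-5.1,33,0,0,0,0],[1,-5.1,33,0,0,0,0],[1,-5.1,33,0,0,0,0],[1,-5.1,33,0,0,0,0]]]'
python3 -m crank '[[[1,0,0,0,0,0,0],[1,0,0,25,0,0,0],[1,0,0,10,0,0,0],[1,0,0,5,0,0,0],[1,0,0,0,0,0,0],[1,0,0,0,0,0,0],[1,0,0,0,0,0,0],[1,0,0,0,0,0,0],[1,0,0,0,0,0,0],[1,0,0,0,0,0,0]]]'
python3 - <<'E'
from h import *
s=sensors.state();print(s['t'],s['eef_pos'],s['opening'],s['gripper_force'])
c=eyes.camera("side"); im=c["image"][80:220,220:360]; cv2.imwrite("pics/s2.png",cv2.resize(im,None,fx=4,fy=4,interpolation=cv2.INTER_CUBIC))
E
```

```text
t: 4.32
eef_pos: [0.594, 0.1598, 0.1107]
tool_rot: [[-1.0, -0.0, -0.0], [-0.0, 1.0, -0.0], [0.0, -0.0, -1.0]]
ft_force: [0.1, -0.8, -1.6]
opening: 0.0628
gripper_force: 67.1
t: 5.15
eef_pos: [0.5944, 0.158, 0.0707]
tool_rot: [[-1.0, -0.0, 0.001], [-0.0, 1.0, 0.0], [-0.001, 0.0, -1.0]]
ft_force: [0.4, -0.3, -2.0]
opening: 0.0629
gripper_force: 66.9
5.15 [0.59438162 0.15803261 0.07074193] 0.06288621640142744 66.9400691986084
```

View pics/s2.png

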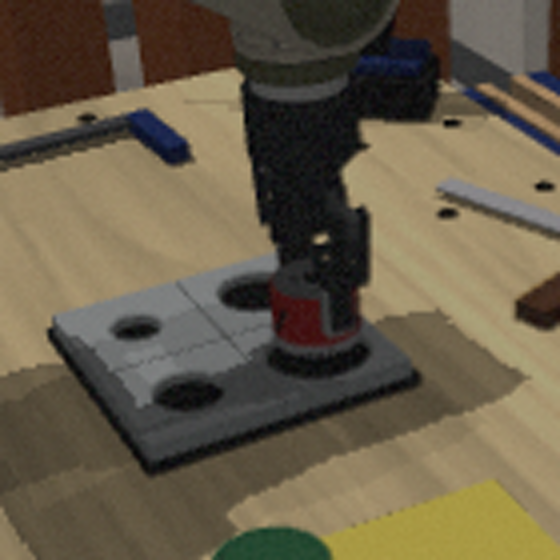

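Saw64 hangs upright over the tile64 recess, around crop pixel (318,355), and the fingertips clear the tile. I'll lower it gently.

```bash
python3 -m crank '[[[1,0,0,8,0,0,0],[1,0,0,5,0,0,0],[1,0,0,3,0,0,0],[1,0,0,2,0,0,0],[1,0,0,1.5,0,0,0],[1,0,0,1,0,0,0],[1,0,0,0.5,0,0,0],[1,0,0,0,0,0,0],[1,0,0,0,0,0,0],[1,0,0,0,0,0,0]]]'

```

```text
t: 6.03
eef_pos: [0.5943, 0.1581, 0.0495]
tool_rot: [[-1.0, -0.0, 0.0], [-0.0, 1.0, 0.0], [-0.0, 0.0, -1.0]]
ft_force: [0.3, -0.6, -2.3]
opening: 0.0625
gripper_force: 66.9
```

```bash
python3 -m crank '[[[1,0,0,0.5,0,0,0],[1,0,0,0.5,0,0,0],[1,0,0,0,0,0,0],[1,0,0,0,0,0,0],[1,0,0,0,0,0,0],[1,0,0,0,0,0,0],[1,0,0,0,0,0,0],[1,0,0,0,0,0,0],[1,0,0,0,0,0,0],[1,0,0,0,0,0,0]]]'

```

```text
t: 6.87
eef_pos: [0.5943, 0.1582, 0.0486]
tool_rot: [[-1.0, -0.0, 0.0], [-0.0, 1.0, 0.0], [-0.0, 0.0, -1.0]]
ft_force: [-2.8, -1.1, 6.1]
opening: 0.0623
gripper_force: 67.4
```

Contact is felt (about 8 N), so I release and retreat.

```bash
python3 -m crank '[[[-1,0,0,0,0,0,0],[-1,0,0,0,0,0,0],[-1,0,0,0,0,0,0],[-1,0,0,0,0,0,0],[-1,0,0,0,0,0,0],[-1,0,0,-5,0,0,0],[-1,0,0,-10,0,0,0],[-1,0,0,-25,0,0,0],[-1,0,0,-30,0,0,0],[-1,0,0,-30,0,0,0]]]'
python3 -m crank '[[[-1,3.2,-34,0,0,0,0],[-1,3.2,-34,0,0,0,0],[-1,3.2,-34,0,0,0,0],[-1,3.2,-34,0,0,0,0],[-1,3.2,-34,0,0,0,0],[-1,3.2,-34,0,0,0,0],[-1,3.2,-34,0,0,0,0],[-1,3.2,-34,0,0,0,0],[-1,3.2,-34,0,0,0,0],[-1,3.2,-34,0,0,0,0]]]'
python3 - <<'E'
from h import *
s=sensors.state();print(s['t'],s['eef_pos'])
c=eyes.camera("top");cv2.imwrite("pics/t1.png",cv2.resize(c["image"][150:310,130:450],None,fx=2.4,fy=2.4,interpolation=cv2.INTER_CUBIC))
h=cv2.cvtColor(c["image"],cv2.COLOR_BGR2HSV)
E
```

```text
t: 7.7
eef_pos: [0.594, 0.1581, 0.1503]
tool_rot: [[-1.0, -0.0, 0.0], [-0.0, 1.0, 0.0], [-0.0, 0.0, -1.0]]
ft_force: [0.4, 0.2, 1.1]
opening: 0.0854
gripper_force: 0.0
t: 8.53
eef_pos: [0.562, -0.1836, 0.1495]
tool_rot: [[-1.0, -0.0, 0.001], [-0.0, 1.0, -0.001], [-0.001, -0.001, -1.0]]
ft_force: [0.4, -0.1, -0.3]
opening: 0.0856
gripper_force: 0.0
8.5333 [ 0.56199343 -0.18362385  0.149521  ]
```

View pics/t1.png

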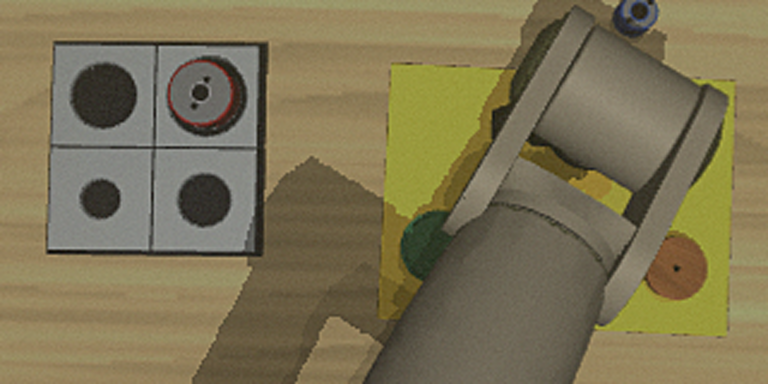

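Saw64's cap hole is at crop pixel (201,93), inside the recess and up-left of its centre at (207,96). Parallax from the cap height explains part of that, so I compute the true offset.

```bash
cat > chk.py <<'E'
from h import *
import sys
from m import dark,T
def chk(seeds):
    c=eyes.camera("top")
    for k,(p,z) in seeds.items():
        q=dark(c,p,4 if '25' not in k else 2.5); print(k,q.round(1),plane(c,[q],z)[0,:2].round(4))
E
python3 - <<'E' 2>&1 | tail -1
from chk import *
chk({"saw64":((213.7,188.7),.056)})
E
```

```text
saw64 [212.7 188.6] [0.595  0.1584]
```

Saw64 is within 1 mm of its recess centre. Next is saw25.

```bash
python3 -m crank '[[[-1,0,-5,0,0,0,0],[-1,0,0,30,0,0,0],[-1,0,0,30,0,0,0],[-1,0,0,25,0,0,0],[-1,0,0,12,0,0,0],[-1,0,0,6,0,0,0],[-1,0,0,2.5,0,0,0],[-1,0,0,0,0,0,0],[1,0,0,0,0,0,0],[1,0,0,0,0,0,0]]]'
python3 -m crank '[[[1,0,0,0,0,0,0],[1,0,0,0,0,0,0],[1,0,0,0,0,0,0],[1,0,0,0,0,0,0],[1,0,0,0,0,0,0],[1,0,0,0,0,0,0],[1,0,0,0,0,0,0],[1,0,0,0,0,0,0],[1,0,0,0,0,0,0],[1,0,0,0,0,0,0]]]'
python3 - <<'E'
from h import *
c=eyes.camera("side"); im=c["image"][170:290,290:410]; cv2.imwrite("pics/s3.png",cv2.resize(im,None,fx=4,fy=4,interpolation=cv2.INTER_CUBIC))
E
```

```text
t: 9.47
eef_pos: [0.5629, -0.1871, 0.0441]
tool_rot: [[-1.0, -0.0, 0.002], [-0.0, 1.0, -0.001], [-0.002, -0.001, -1.0]]
ft_force: [0.2, -0.3, -0.1]
opening: 0.064
gripper_force: 0.0
t: 10.3
eef_pos: [0.5625, -0.1871, 0.0433]
tool_rot: [[-1.0, -0.0, 0.001], [-0.0, 1.0, -0.001], [-0.001, -0.001, -1.0]]
ft_force: [0.2, 0.0, 6.8]
opening: 0.0235
gripper_force: 58.8
```

View pics/s3.png

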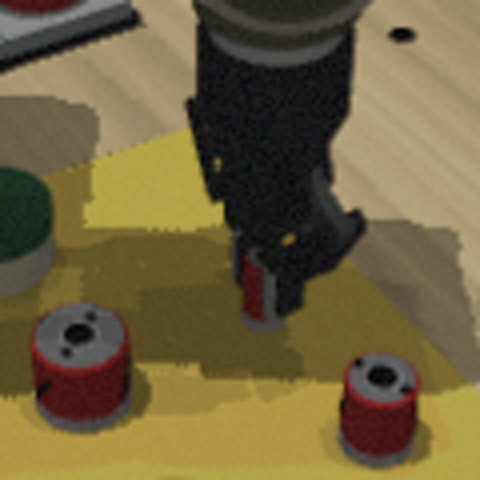

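Saw25 is gripped upright, with its base at crop pixel (263,330) and the fingertips well above the mat. I'll carry it to tile25.

```bash
python3 -m crank '[[[1,0,0,-10,0,0,0],[1,0,0,-30,0,0,0],[1,0,0,-35,0,0,0],[1,5.2,34.1,0,0,0,0],[1,5.2,34.1,0,0,0,0],[1,5.2,34.1,0,0,0,0],[1,5.2,34.1,0,0,0,0],[1,5.2,34.1,0,0,0,0],[1,5.2,34.1,0,0,0,0],[1,5.2,34.1,0,0,0,0]]]'
python3 -m crank '[[[1,5.2,34.1,0,0,0,0],[1,5.2,34.1,0,0,0,0],[1,5.2,34.1,0,0,0,0],[1,5.2,34.1,0,0,0,0],[1,5.2,34.1,0,0,0,0],[1,5.2,34.1,0,0,0,0],[1,0,0,0,0,0,0],[1,0,0,25,0,0,0],[1,0,0,15,0,0,0],[1,0,0,8,0,0,0]]]'
python3 -m crank '[[[1,0,0,0,0,0,0],[1,0,0,0,0,0,0],[1,0,0,0,0,0,0],[1,0,0,0,0,0,0],[1,0,0,0,0,0,0],[1,0,0,0,0,0,0],[1,0,0,0,0,0,0],[1,0,0,0,0,0,0],[1,0,0,0,0,0,0],[1,0,0,0,0,0,0]]]'
python3 - <<'E'
from h import *
s=sensors.state();print(s['t'],s['eef_pos'])
c=eyes.camera("side"); im=c["image"][80:220,200:340]; cv2.imwrite("pics/s4.png",cv2.resize(im,None,fx=4,fy=4,interpolation=cv2.INTER_CUBIC))
E
```

```text
t: 11.18
eef_pos: [0.5252, 0.0534, 0.1182]
tool_rot: [[-1.0, -0.0, -0.0], [-0.0, 1.0, 0.0], [0.0, 0.0, -1.0]]
ft_force: [0.8, 0.6, 0.2]
opening: 0.0232
gripper_force: 58.9
t: 12.02
eef_pos: [0.4937, 0.2562, 0.0683]
tool_rot: [[-1.0, -0.001, -0.003], [-0.001, 1.0, -0.001], [0.003, -0.001, -1.0]]
ft_force: [-0.5, -0.7, -1.5]
opening: 0.0234
gripper_force: 59.1
t: 12.85
eef_pos: [0.4946, 0.2564, 0.0698]
tool_rot: [[-1.0, -0.0, -0.0], [-0.0, 1.0, 0.0], [0.0, 0.0, -1.0]]
ft_force: [-0.3, -0.8, -1.9]
opening: 0.0234
gripper_force: 59.1
12.85 [0.49458052 0.25640811 0.06980947]
```

View pics/s4.png

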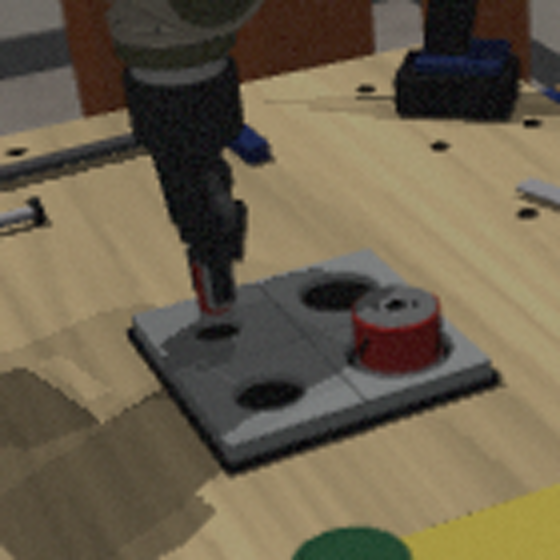

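Saw25 hangs over its recess at crop pixel (217,331), and saw64 stands flat in its tile. I lower it.

```bash
python3 -m crank '[[[1,1,0,6,0,0,0],[1,0,0,5,0,0,0],[1,0,0,3,0,0,0],[1,0,0,2,0,0,0],[1,0,0,1,0,0,0],[1,0,0,0.5,0,0,0],[1,0,0,0,0,0,0],[1,0,0,0,0,0,0],[1,0,0,0,0,0,0],[1,0,0,0,0,0,0]]]'
python3 -m crank '[[[1,0,0,0.5,0,0,0],[1,0,0,0,0,0,0],[1,0,0,0,0,0,0],[1,0,0,0,0,0,0],[1,0,0,0,0,0,0],[1,0,0,0,0,0,0],[1,0,0,0,0,0,0],[1,0,0,0,0,0,0],[1,0,0,0,0,0,0],[1,0,0,0,0,0,0]]]'

```

```text
t: 13.73
eef_pos: [0.4936, 0.2564, 0.0524]
tool_rot: [[-1.0, -0.0, 0.0], [-0.0, 1.0, 0.0], [-0.0, 0.0, -1.0]]
ft_force: [0.3, -0.7, -1.0]
opening: 0.0233
gripper_force: 59.1
t: 14.57
eef_pos: [0.4936, 0.2564, 0.0518]
tool_rot: [[-1.0, -0.0, -0.0], [-0.0, 1.0, -0.0], [0.0, -0.0, -1.0]]
ft_force: [-0.2, 0.3, -1.3]
opening: 0.0236
gripper_force: 59.1
```

```bash
python3 -m crank '[[[1,0,0,0.5,0,0,0],[1,0,0,0,0,0,0],[1,0,0,0.3,0,0,0],[1,0,0,0,0,0,0],[1,0,0,0,0,0,0],[1,0,0,0,0,0,0],[1,0,0,0,0,0,0],[1,0,0,0,0,0,0],[1,0,0,0,0,0,0],[1,0,0,0,0,0,0]]]'

```

```text
t: 15.4
eef_pos: [0.4937, 0.2564, 0.0513]
tool_rot: [[-1.0, -0.0, 0.0], [-0.0, 1.0, 0.0], [-0.0, 0.0, -1.0]]
ft_force: [-1.8, -1.2, 6.1]
opening: 0.0235
gripper_force: 59.3
```

Contact; release and go to saw38.

```bash
python3 -m crank '[[[-1,0,0,0,0,0,0],[-1,0,0,0,0,0,0],[-1,0,0,0,0,0,0],[-1,0,0,0,0,0,0],[-1,0,0,0,0,0,0],[-1,0,0,0,0,0,0],[-1,0,0,-8,0,0,0],[-1,0,0,-20,0,0,0],[-1,0,0,-35,0,0,0],[-1,0,0,-35,0,0,0]]]'
python3 -m crank '[[[-1,-4.4,-34,0,0,0,0],[-1,-4.4,-34,0,0,0,0],[-1,-4.4,-34,0,0,0,0],[-1,-4.4,-34,0,0,0,0],[-1,-4.4,-34,0,0,0,0],[-1,-4.4,-34,0,0,0,0],[-1,-4.4,-34,0,0,0,0],[-1,-4.4,-34,0,0,0,0],[-1,-4.4,-34,0,0,0,0],[-1,-4.4,-34,0,0,0,0]]]'
python3 -m crank '[[[-1,-4.4,-34,0,0,0,0],[-1,-4.4,-34,0,0,0,0],[-1,-4.4,-34,0,0,0,0],[-1,-4.4,-34,0,0,0,0],[-1,-4.4,-34,0,0,0,0],[-1,-4.4,-34,0,0,0,0],[-1,0,0,0,0,0,0],[-1,0,0,20,0,0,0],[-1,0,0,30,0,0,0],[-1,0,0,0,0,0,0]]]'
python3 - <<'E' 2>&1 | tail -3
from chk import *
chk({"saw64":((212.7,188.6),.056),"saw25":((169,232),.056)})
s=sensors.state();print(s['t'],s['eef_pos'],s['joint_positions'])
E
```

```text
t: 16.23
eef_pos: [0.493, 0.2562, 0.1502]
tool_rot: [[-1.0, -0.0, -0.002], [-0.0, 1.0, -0.0], [0.002, -0.0, -1.0]]
ft_force: [1.4, 0.7, 0.5]
opening: 0.0852
gripper_force: 0.0
t: 17.07
eef_pos: [0.5376, -0.0853, 0.1498]
tool_rot: [[-1.0, -0.0, 0.001], [-0.0, 1.0, -0.0], [-0.001, -0.0, -1.0]]
ft_force: [-0.1, 0.2, -0.1]
opening: 0.0851
gripper_force: 0.0
t: 17.9
eef_pos: [0.5621, -0.2861, 0.0944]
tool_rot: [[-1.0, 0.0, -0.007], [0.0, 1.0, 0.005], [0.007, 0.005, -1.0]]
ft_force: [-0.9, 0.1, -0.6]
opening: 0.0852
gripper_force: 0.0
saw25 [167.7 232.8] [0.4927 0.2551]
17.95 [ 0.56299404 -0.28665     0.09716833] [-6.56093016e-01  6.98859705e-01  1.32731312e+00  2.23211411e-05
  1.12078207e+00 -2.22709150e+00]
```

```bash
python3 -m crank '[[[-1,0.5,-0.5,25,0,0,0],[-1,0,0,18,0,0,0],[-1,0,0,8,0,0,0],[-1,0,0,4,0,0,0],[-1,0,0,1.5,0,0,0],[-1,0,0,0,0,0,0],[1,0,0,0,0,0,0],[1,0,0,0,0,0,0],[1,0,0,0,0,0,0],[1,0,0,0,0,0,0]]]'
python3 -m crank '[[[1,0,0,0,0,0,0],[1,0,0,0,0,0,0],[1,0,0,0,0,0,0],[1,0,0,0,0,0,0],[1,0,0,0,0,0,0],[1,0,0,0,0,0,0],[1,0,0,0,0,0,0],[1,0,0,0,0,0,0],[1,0,0,0,0,0,0],[1,0,0,0,0,0,0]]]'

```

```text
t: 18.78
eef_pos: [0.5637, -0.2881, 0.0429]
tool_rot: [[-1.0, -0.0, 0.0], [-0.0, 1.0, -0.0], [-0.0, -0.0, -1.0]]
ft_force: [0.5, 2.0, 3.5]
opening: 0.0389
gripper_force: 2.2
t: 19.62
eef_pos: [0.5639, -0.2884, 0.0432]
tool_rot: [[-1.0, -0.0, 0.001], [-0.0, 1.0, -0.001], [-0.001, -0.001, -1.0]]
ft_force: [0.4, 0.8, 5.6]
opening: 0.0364
gripper_force: 60.1
```

```bash
python3 -m crank '[[[1,0,0,-10,0,0,0],[1,0,0,-30,0,0,0],[1,0,0,-35,0,0,0],[1,5.3,34.2,0,0,0,0],[1,5.3,34.2,0,0,0,0],[1,5.3,34.2,0,0,0,0],[1,5.3,34.2,0,0,0,0],[1,5.3,34.2,0,0,0,0],[1,5.3,34.2,0,0,0,0],[1,5.3,34.2,0,0,0,0]]]'
python3 -m crank '[[[1,5.3,34.2,0,0,0,0],[1,5.3,34.2,0,0,0,0],[1,5.3,34.2,0,0,0,0],[1,5.3,34.2,0,0,0,0],[1,5.3,34.2,0,0,0,0],[1,5.3,34.2,0,0,0,0],[1,0,0,0,0,0,0],[1,0,0,25,0,0,0],[1,0,0,15,0,0,0],[1,0,0,8,0,0,0]]]'
python3 -m crank '[[[1,0,0,0,0,0,0],[1,0,0,0,0,0,0],[1,0,0,0,0,0,0],[1,0,0,0,0,0,0],[1,0,0,0,0,0,0],[1,0,0,0,0,0,0],[1,0,0,0,0,0,0],[1,0,0,0,0,0,0],[1,0,0,0,0,0,0],[1,0,0,0,0,0,0]]]'
python3 - <<'E'
from h import *
c=eyes.camera("side"); im=c["image"][80:220,220:360]; cv2.imwrite("pics/s5.png",cv2.resize(im,None,fx=4,fy=4,interpolation=cv2.INTER_CUBIC))
E
```

```text
t: 20.45
eef_pos: [0.5257, -0.0471, 0.1178]
tool_rot: [[-1.0, -0.0, -0.0], [-0.0, 1.0, 0.0], [0.0, 0.0, -1.0]]
ft_force: [0.1, -0.4, -1.1]
opening: 0.0366
gripper_force: 60.3
t: 21.28
eef_pos: [0.4937, 0.1564, 0.0681]
tool_rot: [[-1.0, -0.001, -0.003], [-0.001, 1.0, -0.0], [0.003, -0.0, -1.0]]
ft_force: [0.4, -0.2, -1.1]
opening: 0.0366
gripper_force: 60.5
t: 22.12
eef_pos: [0.4946, 0.1565, 0.0695]
tool_rot: [[-1.0, -0.0, -0.0], [-0.0, 1.0, 0.0], [0.0, 0.0, -1.0]]
ft_force: [0.9, -0.3, -0.9]
opening: 0.0367
gripper_force: 60.5
```

View pics/s5.png

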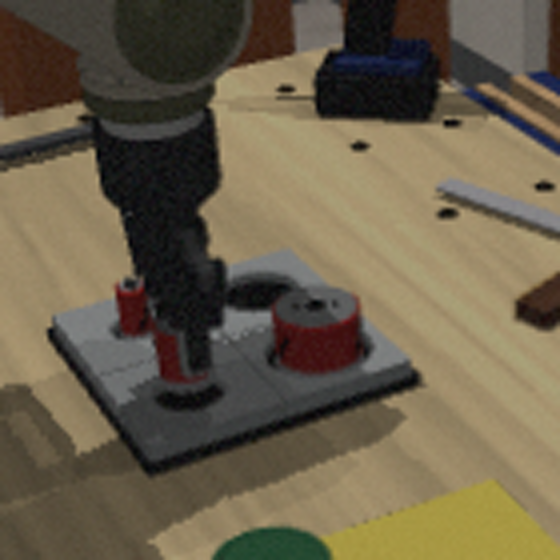

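Saw38 hangs over its recess at crop pixel (190,393), and saw25 stands upright in its tile at (130,310). I lower it.

```bash
python3 -m crank '[[[1,0,0,6,0,0,0],[1,0,0,5,0,0,0],[1,0,0,3,0,0,0],[1,0,0,2,0,0,0],[1,0,0,1,0,0,0],[1,0,0,0.5,0,0,0],[1,0,0,0.3,0,0,0],[1,0,0,0,0,0,0],[1,0,0,0,0,0,0],[1,0,0,0,0,0,0]]]'
python3 -m crank '[[[1,0,0,0.5,0,0,0],[1,0,0,0,0,0,0],[1,0,0,0,0,0,0],[1,0,0,0,0,0,0],[1,0,0,0,0,0,0],[1,0,0,0,0,0,0],[1,0,0,0,0,0,0],[1,0,0,0,0,0,0],[1,0,0,0,0,0,0],[1,0,0,0,0,0,0]]]'

```

```text
t: 23.0
eef_pos: [0.4947, 0.1565, 0.0518]
tool_rot: [[-1.0, -0.0, 0.0], [-0.0, 1.0, 0.0], [-0.0, 0.0, -1.0]]
ft_force: [0.6, -0.6, -1.1]
opening: 0.0365
gripper_force: 60.5
t: 23.83
eef_pos: [0.4946, 0.1565, 0.0512]
tool_rot: [[-1.0, -0.0, 0.0], [-0.0, 1.0, 0.0], [-0.0, 0.0, -1.0]]
ft_force: [0.1, -0.1, 0.2]
opening: 0.0366
gripper_force: 60.5
```

```bash
python3 -m crank '[[[1,0,0,0.3,0,0,0],[-1,0,0,0,0,0,0],[-1,0,0,0,0,0,0],[-1,0,0,0,0,0,0],[-1,0,0,0,0,0,0],[-1,0,0,0,0,0,0],[-1,0,0,-8,0,0,0],[-1,0,0,-20,0,0,0],[-1,0,0,-35,0,0,0],[-1,0,0,-35,0,0,0]]]'
python3 -m crank '[[[-1,4.4,-34.4,0,0,0,0],[-1,4.4,-34.4,0,0,0,0],[-1,4.4,-34.4,0,0,0,0],[-1,4.4,-34.4,0,0,0,0],[-1,4.4,-34.4,0,0,0,0],[-1,4.4,-34.4,0,0,0,0],[-1,4.4,-34.4,0,0,0,0],[-1,4.4,-34.4,0,0,0,0],[-1,4.4,-34.4,0,0,0,0],[-1,4.4,-34.4,0,0,0,0]]]'
python3 -m crank '[[[-1,0,0,0,0,0,0],[-1,0,0,30,0,0,0],[-1,0,0,30,0,0,0],[-1,0,0,0,0,0,0],[-1,0,0,0,0,0,0],[-1,0,0,0,0,0,0],[-1,0,0,0,0,0,0],[-1,0,0,0,0,0,0],[-1,0,0,0,0,0,0],[-1,0,0,0,0,0,0]]]'
python3 - <<'E' 2>&1 | tail -3
from chk import *
chk({"saw25":((167.7,232.8),.056),"saw38":((212,232.5),.056)})
c=eyes.camera("side"); im=c["image"][130:330,230:430]; cv2.imwrite("pics/s6.png",cv2.resize(im,None,fx=3,fy=3,interpolation=cv2.INTER_CUBIC))
s=sensors.state();print(s['t'],s['eef_pos'])
E
```

```text
t: 24.67
eef_pos: [0.494, 0.1564, 0.1501]
tool_rot: [[-1.0, -0.0, -0.002], [-0.0, 1.0, -0.0], [0.002, -0.0, -1.0]]
ft_force: [0.7, 0.1, 0.3]
opening: 0.0853
gripper_force: 0.0
t: 25.5
eef_pos: [0.4502, -0.1892, 0.1496]
tool_rot: [[-1.0, -0.0, 0.001], [-0.0, 1.0, -0.0], [-0.001, -0.0, -1.0]]
ft_force: [0.5, 0.4, -0.1]
opening: 0.0853
gripper_force: 0.0
t: 26.33
eef_pos: [0.4509, -0.1876, 0.0895]
tool_rot: [[-1.0, -0.0, 0.001], [-0.0, 1.0, -0.001], [-0.001, -0.001, -1.0]]
ft_force: [-1.2, 0.9, 0.2]
opening: 0.0854
gripper_force: 0.0
saw25 [167.7 232.6] [0.4932 0.2551]
saw38 [211.4 233.2] [0.4944 0.1571]
26.4333 [ 0.45073876 -0.18754282  0.08917853]
```

View pics/s6.png

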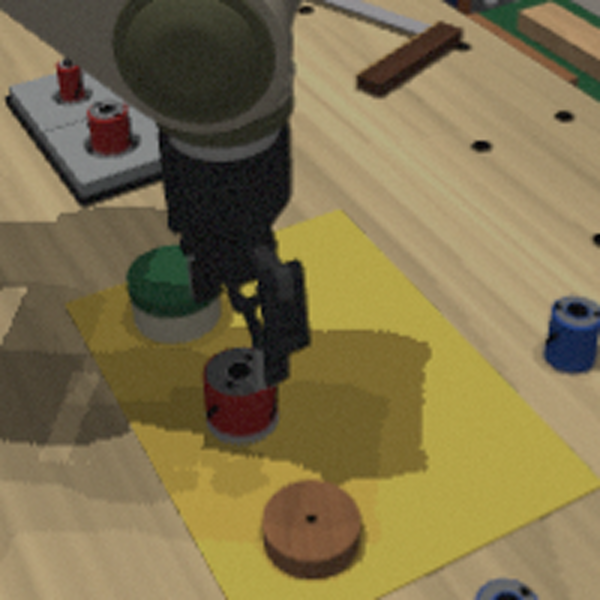

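The jaws straddle saw51 at crop pixel (240,395), clear of the tin and the disc. I descend and grip.

```bash
python3 -m crank '[[[-1,0,-1,22,0,0,0],[-1,0,0,15,0,0,0],[-1,0,0,7,0,0,0],[-1,0,0,3.5,0,0,0],[-1,0,0,0,0,0,0],[1,0,0,0,0,0,0],[1,0,0,0,0,0,0],[1,0,0,0,0,0,0],[1,0,0,0,0,0,0],[1,0,0,0,0,0,0]]]'
python3 -m crank '[[[1,0,0,0,0,0,0],[1,0,0,0,0,0,0],[1,0,0,0,0,0,0],[1,0,0,0,0,0,0],[1,0,0,0,0,0,0],[1,0,0,0,0,0,0],[1,0,0,0,0,0,0],[1,0,0,0,0,0,0],[1,0,0,0,0,0,0],[1,0,0,0,0,0,0]]]'

```

```text
t: 27.27
eef_pos: [0.4511, -0.1888, 0.0424]
tool_rot: [[-1.0, -0.0, 0.001], [-0.0, 1.0, -0.001], [-0.001, -0.001, -1.0]]
ft_force: [-2.1, 1.6, 6.0]
opening: 0.0495
gripper_force: 62.0
t: 28.1
eef_pos: [0.4511, -0.1888, 0.0424]
tool_rot: [[-1.0, -0.0, 0.001], [-0.0, 1.0, -0.001], [-0.001, -0.001, -1.0]]
ft_force: [-1.1, 0.8, 6.2]
opening: 0.0497
gripper_force: 62.0
```

```bash
python3 -m crank '[[[1,0,0,-15,0,0,0],[1,0,0,-35,0,0,0],[1,0,0,-35,0,0,0],[1,-10.9,34.3,0,0,0,0],[1,-10.9,34.3,0,0,0,0],[1,-10.9,34.3,0,0,0,0],[1,-10.9,34.3,0,0,0,0],[1,-10.9,34.3,0,0,0,0],[1,-10.9,34.3,0,0,0,0],[1,-10.9,34.3,0,0,0,0]]]'
python3 -m crank '[[[1,-10.9,34.3,0,0,0,0],[1,-10.9,34.3,0,0,0,0],[1,-10.9,34.3,0,0,0,0],[1,-10.9,34.3,0,0,0,0],[1,-10.9,34.3,0,0,0,0],[1,-10.9,34.3,0,0,0,0],[1,0,0,0,0,0,0],[1,0,0,25,0,0,0],[1,0,0,20,0,0,0],[1,0,0,10,0,0,0]]]'
python3 -m crank '[[[1,0,0,0,0,0,0],[1,0,0,0,0,0,0],[1,0,0,0,0,0,0],[1,0,0,0,0,0,0],[1,0,0,0,0,0,0],[1,0,0,0,0,0,0],[1,0,0,0,0,0,0],[1,0,0,0,0,0,0],[1,0,0,0,0,0,0],[1,0,0,0,0,0,0]]]'
python3 - <<'E'
from h import *
c=eyes.camera("side"); im=c["image"][80:220,220:360]; cv2.imwrite("pics/s7.png",cv2.resize(im,None,fx=4,fy=4,interpolation=cv2.INTER_CUBIC))
E
```

```text
t: 28.93
eef_pos: [0.5271, 0.0535, 0.1267]
tool_rot: [[-1.0, -0.0, 0.0], [-0.0, 1.0, -0.0], [-0.0, -0.0, -1.0]]
ft_force: [0.2, -0.6, -2.3]
opening: 0.0499
gripper_force: 63.1
t: 29.77
eef_pos: [0.591, 0.2571, 0.0688]
tool_rot: [[-1.0, -0.0, -0.004], [-0.0, 1.0, -0.001], [0.004, -0.001, -1.0]]
ft_force: [0.6, -0.4, -2.8]
opening: 0.0496
gripper_force: 63.1
t: 30.6
eef_pos: [0.5923, 0.2574, 0.0714]
tool_rot: [[-1.0, -0.0, 0.0], [-0.0, 1.0, 0.0], [-0.0, 0.0, -1.0]]
ft_force: [0.6, 0.1, -2.1]
opening: 0.0498
gripper_force: 63.1
```

View pics/s7.png

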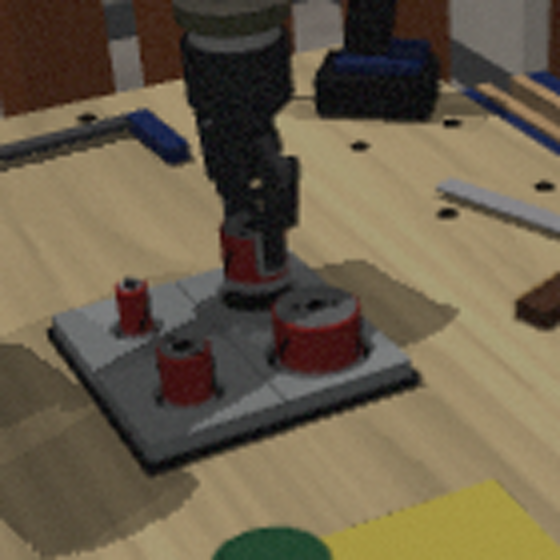

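Saw51 hangs over its recess at crop pixel (258,295), and the other three stand in theirs. I lower it.

```bash
python3 -m crank '[[[1,-1,0,8,0,0,0],[1,0,0,5,0,0,0],[1,0,0,3,0,0,0],[1,0,0,2,0,0,0],[1,0,0,1.3,0,0,0],[1,0,0,0.7,0,0,0],[1,0,0,0.3,0,0,0],[1,0,0,0,0,0,0],[1,0,0,0,0,0,0],[1,0,0,0,0,0,0]]]'
python3 -m crank '[[[1,0,0,0.5,0,0,0],[1,0,0,0,0,0,0],[1,0,0,0,0,0,0],[1,0,0,0,0,0,0],[1,0,0,0,0,0,0],[1,0,0,0,0,0,0],[1,0,0,0,0,0,0],[1,0,0,0,0,0,0],[1,0,0,0,0,0,0],[1,0,0,0,0,0,0]]]'

```

```text
t: 31.48
eef_pos: [0.5934, 0.2574, 0.0513]
tool_rot: [[-1.0, -0.0, 0.0], [-0.0, 1.0, 0.0], [-0.0, 0.0, -1.0]]
ft_force: [-0.6, -1.2, -2.2]
opening: 0.0498
gripper_force: 63.1
t: 32.32
eef_pos: [0.5933, 0.2574, 0.0506]
tool_rot: [[-1.0, -0.0, -0.0], [-0.0, 1.0, -0.0], [0.0, -0.0, -1.0]]
ft_force: [1.4, -0.5, -1.0]
opening: 0.0496
gripper_force: 63.1
```

Nearly down. I take up the last fraction, release, retreat and look.

```bash
python3 -m crank '[[[1,0,0,0.3,0,0,0],[1,0,0,0.2,0,0,0],[1,0,0,0,0,0,0],[1,0,0,0,0,0,0],[1,0,0,0,0,0,0],[1,0,0,0,0,0,0],[1,0,0,0,0,0,0],[1,0,0,0,0,0,0],[1,0,0,0,0,0,0],[1,0,0,0,0,0,0]]]'
python3 -m crank '[[[-1,0,0,0,0,0,0],[-1,0,0,0,0,0,0],[-1,0,0,0,0,0,0],[-1,0,0,0,0,0,0],[-1,0,0,0,0,0,0],[-1,0,0,-5,0,0,0],[-1,0,0,-15,0,0,0],[-1,0,0,-30,0,0,0],[-1,0,0,-35,0,0,0],[-1,0,0,-35,0,0,0]]]'
python3 -m crank '[[[-1,38,0,0,0,0,0],[-1,38,0,0,0,0,0],[-1,38,0,0,0,0,0],[-1,38,0,0,0,0,0],[-1,30,20,0,0,0,0],[-1,10,35,0,0,0,0],[-1,10,35,0,0,0,0],[-1,0,35,0,0,0,0],[-1,0,0,0,0,0,0],[-1,0,0,0,0,0,0]]]'
python3 - <<'E' 2>&1 | tail -6
from chk import *
chk({"saw64":((212.7,188.6),.056),"saw25":((167.7,232.7),.056),"saw38":((211.4,233.2),.056),"saw51":((169.5,188),.056)})
a=eyes.camera("top")["image"][150:310,130:450]; b=eyes.camera("side")["image"][130:290,200:520]
cv2.imwrite("pics/f.png",cv2.resize(np.vstack([a,b]),None,fx=1.8,fy=1.8,interpolation=cv2.INTER_CUBIC))
s=sensors.state();print(s['t'],s['eef_pos'],s['ft_force'])
E
```

```text
t: 33.15
eef_pos: [0.5933, 0.2575, 0.0505]
tool_rot: [[-1.0, -0.0, 0.0], [-0.0, 1.0, 0.0], [-0.0, 0.0, -1.0]]
ft_force: [-3.4, -0.9, 5.3]
opening: 0.0494
gripper_force: 63.4
t: 33.98
eef_pos: [0.593, 0.2573, 0.1716]
tool_rot: [[-1.0, -0.0, -0.001], [-0.0, 1.0, -0.0], [0.001, -0.0, -1.0]]
ft_force: [0.0, 0.1, 0.9]
opening: 0.0851
gripper_force: 0.0
t: 34.82
eef_pos: [0.3908, 0.3834, 0.1702]
tool_rot: [[-1.0, -0.003, 0.0], [-0.003, 1.0, 0.0], [-0.0, 0.0, -1.0]]
ft_force: [0.4, -1.3, -0.5]
opening: 0.0851
gripper_force: 0.0
hole 209 top [0.4938 0.2562] side [0.4911 0.2534] tri [0.493  0.2571 0.0185]
saw64 [212.6 188.4] [0.5955 0.1585]
saw25 [167.6 232.7] [0.4929 0.2552]
saw38 [211.6 233.2] [0.4946 0.1567]
saw51 [168.8 188.2] [0.5932 0.2573]
34.9667 [0.39147599 0.38147438 0.17018288] [ 0.25040301 -0.03438502  0.09419856]
```

View pics/f.png

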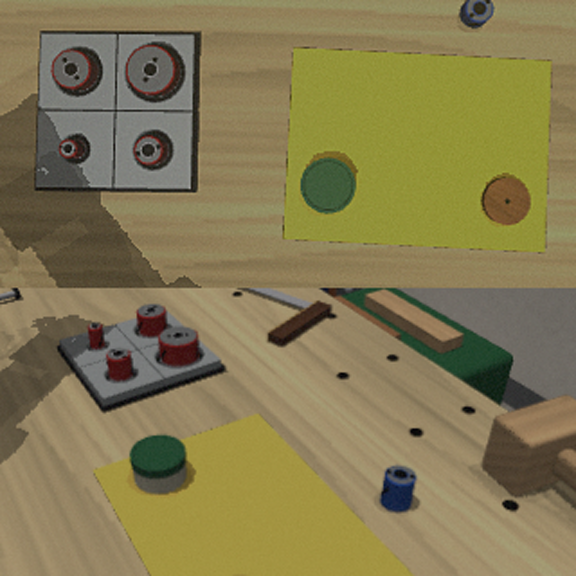

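All four saws stand upright in their own recesses: cap centres at picture pixels (71,69), (150,69), (70,149) and (151,150), each within about 1 mm of its recess centre. The tin (328,184) and the disc (506,200) have not moved. I hand it in.

```bash
python3 -c "
from rig import order;print(order.close_job())"
```

```text
the job is handed in; nothing more can be done
None
```

I handed the job in at about 35 s: all four red saws stand upright in their own recesses, each about 1 mm from centre by the top camera, with the tin and disc left untouched; no verdict came back on hand-in.

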